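# Dust the photometer window and hold its flap at the balance point

## Task

Blow the photometer's window clean: press the nozzle cap of the duster can beside it fully down and let it spring back up. Then take the photometer's flap by its pull bar, swing it up until it stands straight upright at its balance point, never letting it fall over backwards, and finish while still holding it there with the fingers, motionless, for a colleague to clean its underside. Leave the glassware and the other things round about standing where they are.

Things in the scene. Friction and masses are not known exactly. Their poses are not given: they have to be found in the camera images.
- photometer: white open-topped instrument housing fixed to the worktop, 130 (x) x 170 (y) x 82 high, with a blank display and three round keys on its front; origin at the centre of its underside, x points from its front (pull bar side) to its back (hinge side), y to its left, z up. Top nearly covered by the hinged flap
- flap (a joint): angle (rad) of the grey framed flap with a clear window, hinged along the housing's back edge: 0 = closed, lying level on the housing; grows as the pull bar is swung up and back; about 1.57 = upright, its centre of mass exactly above the hinge (balance point); stop at 2.2. No spring and almost no friction: it falls shut below 1.57 and falls open beyond it when not held. Mass about 0.25 kg, centre of mass about 85 mm from the hinge
- flap_hinge (a point): middle of the flap's hinge axis, at the housing's back edge, 90 mm above the worktop; the axis runs along the housing's y
- flap_bar (a point): centre of the pull bar: a round steel bar, 12 dia, 100 mm clear between its two side arms, parallel to the hinge and 160 mm from it, standing in the flap's plane; 39 mm clear gap between bar and the flap's 8 mm thick frame edge. Closed it sticks out 40 mm in front of the housing at 90 mm above the worktop; a finger fits through the gap from above, so the bar can be pinched from above and turns between the pads as the flap swings
- duster: upright canister (53 dia) in a black round foot (70 dia) fixed to the worktop, left of the photometer; origin at the centre of its underside
- nozzle_cap (a joint): travel (m) of the round sprung nozzle cap on top of the can, pressed straight down: 0 = up, 0.006 = fully down; about 1.2 N to start, 4.8 N at full travel; springs back when let go
- cap_top (a point): centre of the top face of the nozzle cap (27 dia, 18 high); 180 mm above the worktop when up; a thin nozzle tube sticks out of its side toward the photometer
- vial_1: small closed glass vial with a pale cap, 24 dia x 54, standing right of the photometer; a bystander to leave alone; origin at the centre of its underside
- petri_0: flat round glass dish, 62 dia x 14, lying in front and to the right of the photometer; a bystander to leave alone; origin at the centre of its underside
- dropper_0: amber dropper bottle with a rubber bulb, 34 dia x 109, standing between photometer and duster; a bystander to leave alone; origin at the centre of its underside
- timer: small square white timer, 62 x 62 x 18, lying in front of the duster; a bystander to leave alone; origin at the centre of its underside
- beaker_1: small glass beaker, 57 dia x 66, standing farther right of the photometer; a bystander to leave alone; origin at the centre of its underside
Not all that is in view belongs to the job. Leave any purple or yellow look-alike of the duster alone.

How it is judged:
By the outcome, as a careful person would: the job done as asked, in the order asked, and still so for the second after the job is handed in, while the arm keeps its last pose, push and grip.
It also fails if it takes over 45 s, if anything falls off the work surface, if the arm or the gripper's body presses on something with over 40 N, if the wrist force passes 120 N, or if a joint passes its speed limit or range.

## Robot

A 6-joint arm with a two-finger parallel gripper is mounted at the origin on a cart in front of the work surface, level with it; the furniture and walls round the work are solid. World frame = base frame: x ahead of the robot, y to its left, z up, the work surface at z = 0. Lengths are in m, angles in rad, forces in N, time in s.
With the tool pointing down it reaches from about 0.25 to 0.775 m from the base axis. Payload 4 kg.
Tool frame: the origin (TCP) lies midway between the tips of the shut fingers; the grasp point (between the pads) lies 19 mm behind it; z points along the fingers, x is the direction in which the jaws open and shut, and the axes are right-handed (so a half turn about z gives the same grasp; the last joint's range is limited). The gripper opens to 94 mm and grips with 3 to 60 N. Pads are 16 mm wide; open, the fingers measure 119 mm over their backs; the gripper's body (75 mm by 177 mm) begins 78 mm behind the grasp point.
Start: joints at [-1.432, 0.087, 1.371, -0, 1.684, -0.103], TCP at [0.132, -0.534, 0.206] pointing down, gripper open.
Joint ranges: [-3.1, 3.1], [-0.76, 2.03], [0.27, 2.55], [-1.08, 4.22], [0.17, 2.65], [-2.57, 2.57]. Speed limits (rad/s): [2.79, 2.79, 3.14, 3.14, 3.14, 3.14].

## Interface

Orientations are given as [roll, pitch, yaw] about the fixed x, y, z axes, in that order (R = Rz(yaw) Ry(pitch) Rx(roll)).
In Python, from bench import * gives the robot as it stands.
- The arm moves only by the tool send_rows, never from a script. Its argument "rows" is one flat list of numbers, 7 for each row, row after row: the shift along the world's x, y, z in mm, then the turn, a rotation vector about the world's x, y, z in degrees, then the opening, from 0 (shut) to 1 (fully open). A call has exactly 8 rows; each row shifts and turns the commanded pose from where the row before left it; what a row does not reach is not made up. A row lasts 1/8 s, in which the tool goes at most 62.5 mm and 10.7 degrees, less where a joint would pass 70% of its speed; a pose out of reach is approached as far as the arm can. A call is refused whole if a number of a shift passes 62.5 or a number of a turn 10.7, either way. A call with a gripper value outside its range is refused whole. The fingers move at their own pace and stop on an object; the grip force is fixed at half the most. Time passes only in rows, so rows that do not move let the fingers close, or fill a call up. It gives the time, the measured TCP pose, the force and the opening at its end, in the units of the state.
- get_obs(): the state, without advancing time (a new reading comes with each control period).
- snapshot(name): name is "scene" or "top" or "wrist"; returns a dict with "color" (480x640x3 uint8, red, green, blue), "intrinsics" (3x3 intrinsics, pixels), "rvec" (rotation vector, rad) and "tvec" (3), from world to camera coordinates, as OpenCV has them; the wrist camera has in their place "T_tool_cam" (4x4, takes a point from camera to tool coordinates, whose origin is the TCP and whose axes are the tool frame's). Camera axes: x right, y down, z forward; pixel columns grow to the right and rows downward; lengths in m; the calibration is good to about 2 mm. A picture is of the moment at which its call begins: read the wrist's pose just before it. There is no depth.
- close_job(): hands the job in, once; it reports no verdict.
The state is a dict: "time": time; "joint_positions": joint angles; "qvel": joint speeds; "joint_torque": joint torques, N m; "tool_pos": TCP position; "ee_rot": TCP orientation; "wrist_force": force on the tool from outside, world axes, zero at the start; "wrist_torque": the same for the moment, N m; "width": finger opening in m.
Only numpy, scipy, OpenCV 4.12 (cv2) and the standard library are available. Lean on these libraries where they do the work, as an engineer would, in place of code of your own. Each camera call takes 0.05 s, during which the arm holds its last target.

## Working session

There is one attempt and no reset: what is moved stays moved. The work goes in short steps, Python scripts to look and compute and a tool call to move; the robot and the scene stay as the last step left them, time stands still between calls to the robot, and variables do not carry over. Pictures are saved under pics/ and viewed, and the job is handed in when it is done.

Besides the shell and the picture viewer there is one more tool, called after ">>>" as a command line: name --argument value ..., lists and objects as JSON in quotes. send_rows: Moves the arm, as the interface text tells. Its arguments: {"type":"object","properties":{"rows":{"type":"array","items":{"type":"number"}}},"required":["rows"]}

```bash
mkdir -p pics; ls
python3 - <<'E'
from bench import *
import cv2,numpy as np
print(get_obs())
for n in("scene","top","wrist"):
    s=snapshot(n); cv2.imwrite(f"pics/{n}0.png",s["color"][:,:,::-1])
    print(n,{k:np.round(v,4).tolist() for k,v in s.items() if k!="color"})
E
```

```text
pics
{'time': 0.0, 'joint_positions': array([-1.43207140e+00,  8.79337069e-02,  1.37220223e+00, -1.75420299e-05,
        1.68360545e+00, -1.03118814e-01]), 'qvel': array([ 0.00085421,  0.00018031, -0.00033185,  0.00147051, -0.00132107,
        0.00159451]), 'joint_torque': array([-1.34935173e-03, -3.40190721e+01, -3.02427042e+01,  7.15748733e-02,
        3.33115587e-02, -1.84950677e-04]), 'tool_pos': array([ 0.13162619, -0.53346525,  0.20434221]), 'ee_rot': array([-3.14138881e+00,  2.13911721e-03, -1.32895433e+00]), 'wrist_force': array([ 0.19075678, -0.89919931, -0.39336007]), 'wrist_torque': array([ 0.00450372, -0.02744933, -0.0330582 ]), 'width': 0.09370163014346812}
scene {'intrinsics': [[496.4339, 0.0, 322.0337], [0.0, 496.4339, 229.3396], [0.0, 0.0, 1.0]], 'rvec': [0.6834, -2.7077, 0.9853], 'tvec': [0.46, 0.3165, 0.963]}
top {'intrinsics': [[486.5716, 0.0, 315.0117], [0.0, 486.5716, 244.9575], [0.0, 0.0, 1.0]], 'rvec': [2.1512, -2.1241, 0.2514], 'tvec': [-0.101, 0.5746, 0.9019]}
wrist {'intrinsics': [[334.7888, 0.0, 318.0144], [0.0, 334.7888, 237.2812], [0.0, 0.0, 1.0]], 'T_tool_cam': [[1.0, -0.0002, 0.0002, -0.0021], [0.0002, 0.9694, 0.2455, -0.0702], [-0.0002, -0.2455, 0.9694, -0.1802], [0.0, 0.0, 0.0, 1.0]]}
```

View pics/scene0.png

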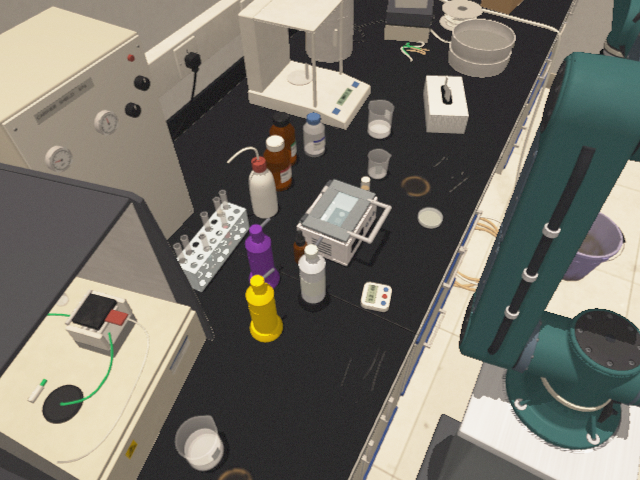

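View pics/top0.png

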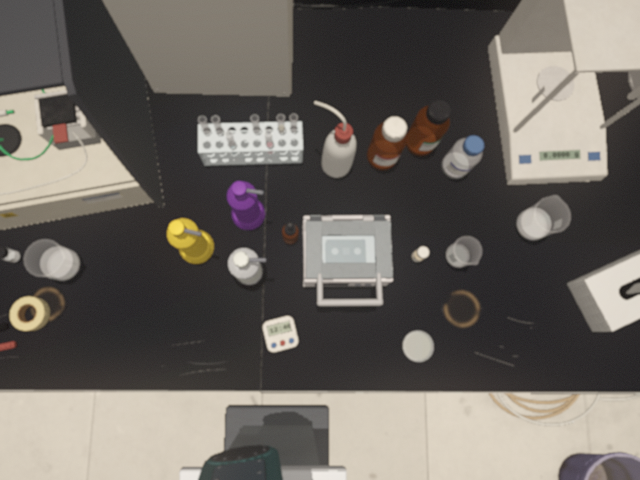

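View pics/wrist0.png

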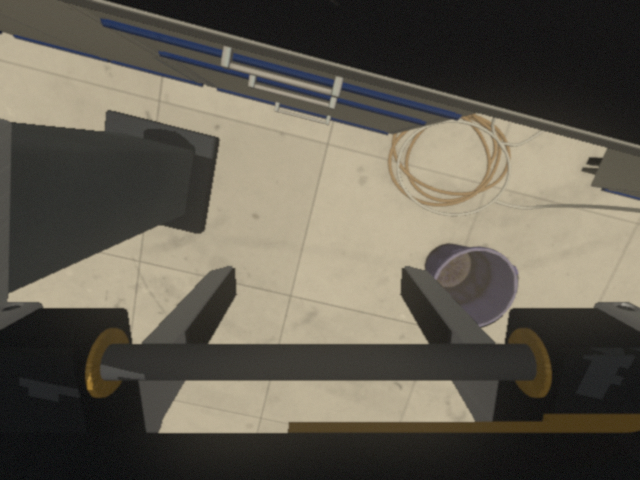

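Candidate cans are the white one with a nozzle (top 245,265; scene 313,275), the purple one (245,205), the yellow one (190,240) and the wash bottle with a red cap (338,150). The white can fits: it stands left of the photometer behind the timer, and it's neither purple nor yellow. I'll confirm it in enlarged crops.

Run:
```python
import cv2
a=cv2.imread("pics/top0.png")[195:365,215:405]; cv2.imwrite("pics/topc.png",cv2.resize(a,None,fx=4,fy=3.5,interpolation=cv2.INTER_CUBIC) if 0 else cv2.resize(a[:150],None,fx=4,fy=4,interpolation=cv2.INTER_CUBIC))
a=cv2.imread("pics/scene0.png")[170:320,230:405]; cv2.imwrite("pics/scenec.png",cv2.resize(a,None,fx=4,fy=4,interpolation=cv2.INTER_CUBIC))
```

```text
(no output)
```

View pics/topc.png

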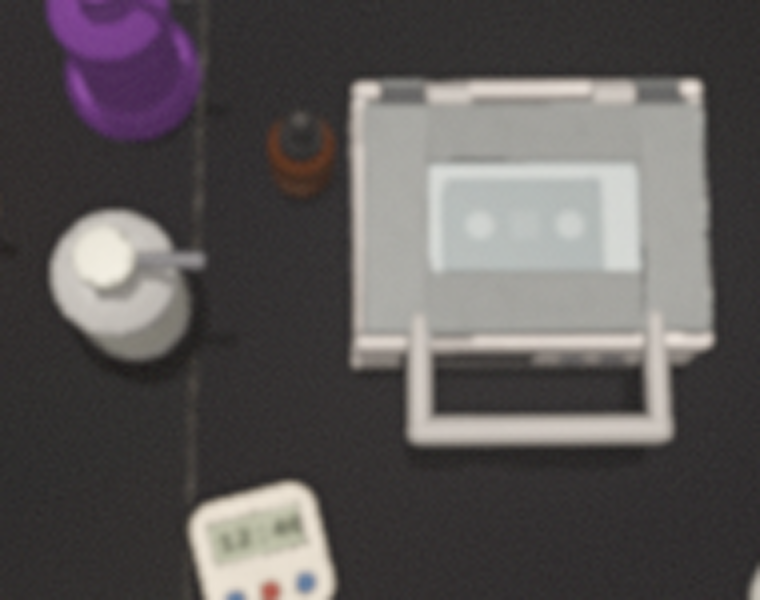

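View pics/scenec.png

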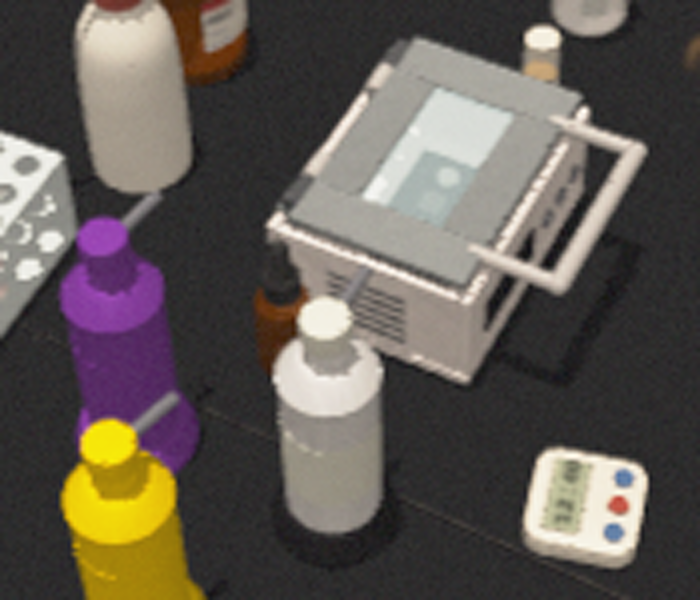

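The enlarged crops confirm the white can: black foot, pale cap at top crop (104,257) and scene crop (326,318). The pull bar corners are at top crop (420,431) and (660,429), and scene crop (560,283) and (635,150).

```bash
cat > h.py <<'E'
from bench import *
import cv2,numpy as np
def cam(s): 
    R=cv2.Rodrigues(np.array(s["rvec"],float))[0]; return np.array(s["intrinsics"]),R,np.array(s["tvec"]).ravel()
def atz(c,uv,z):
    K,R,t=c; d=R.T@np.linalg.inv(K)@np.array([*uv,1.]); o=-R.T@t; return o+d*(z-o[2])/d[2]
def tri(c1,u1,c2,u2):
    P=[c[0]@np.c_[c[1],c[2]] for c in(c1,c2)]
    X=cv2.triangulatePoints(P[0],P[1],np.array(u1,float).reshape(2,1),np.array(u2,float).reshape(2,1)); return (X[:3]/X[3]).ravel()
E
python3 - <<'E'
from h import *
np.set_printoptions(precision=4,suppress=True)
T=cam(snapshot("top"));S=cam(snapshot("scene"))
t=lambda u,v:(u/4+215-.375,v/4+195-.375)
s=lambda u,v:(u/4+230-.375,v/4+170-.375)
for n,a,b,z in [("cap",t(104,257),s(326,317),.18),("barL",t(420,431),s(560,285),.09),("barR",t(660,429),s(635,150),.09),
 ("hingeL",t(357,85),s(280,225),.085),("hingeR",t(700,85),s(405,42),.085)]:
    print(n,atz(T,a,z),atz(S,b,z),tri(T,a,S,b))
for n,p in [("dropper top",t(300,120))]: print(n,atz(T,p,.109))
print(atz(T,t(262,545),.018))
E
```

```text
cap [0.5256 0.0372 0.18  ] [0.5247 0.0386 0.18  ] [0.5257 0.0374 0.1781]
barL [ 0.4606 -0.102   0.09  ] [ 0.4582 -0.1016  0.09  ] [ 0.4597 -0.1023  0.0886]
barR [ 0.4629 -0.2144  0.09  ] [ 0.4625 -0.214   0.09  ] [ 0.4628 -0.2146  0.0893]
hingeL [ 0.6275 -0.0705  0.085 ] [ 0.6192 -0.0702  0.085 ] [ 0.6243 -0.0717  0.0824]
hingeR [ 0.6307 -0.2378  0.085 ] [ 0.6259 -0.2353  0.085 ] [ 0.63   -0.2392  0.0805]
dropper top [ 0.6038 -0.0436  0.109 ]
[ 0.409  -0.0276  0.018 ]
```

>>> send_rows --rows '[28, 40, 3, 0, 0, 9.7, 0, 28, 40, 3, 0, 0, 9.7, 0, 28, 40, 3, 0, 0, 9.7, 0, 28, 40, 3, 0, 0, 9.7, 0, 28, 40, 3, 0, 0, 9.7, 0, 28, 40, 3, 0, 0, 9.7, 0, 28, 40, 3, 0, 0, 9.7, 0, 28, 40, 3, 0, 0, 9.7, 0]'

```text
time: 1.25
tool_pos: [0.3563, -0.2126, 0.2297]
ee_rot: [3.141, -0.001, 0.031]
wrist_force: [0.4, 0.1, 0.5]
width: 0.0178
```

>>> send_rows --rows '[28, 42, -3, 0, 0, 0, 0, 28, 42, -3, 0, 0, 0, 0, 28, 42, -3, 0, 0, 0, 0, 28, 42, -3, 0, 0, 0, 0, 28, 42, -5, 0, 0, 0, 0, 28, 40, -6, 0, 0, 0, 0, 1, 0, -5, 0, 0, 0, 0, 0, 0, 0, 0, 0, 0, 0]'

```text
time: 2.25
tool_pos: [0.524, 0.0356, 0.2007]
ee_rot: [3.141, 0.002, 0.026]
wrist_force: [-0.2, -0.2, 0.3]
width: 0.0006
```

Run:
```python
from h import *
o=get_obs(); print(o["tool_pos"],o["ee_rot"],o["wrist_force"],o["width"])
s=snapshot("wrist"); cv2.imwrite("pics/w1.png",s["color"][:,:,::-1])
s=snapshot("scene"); cv2.imwrite("pics/s1.png",cv2.resize(s["color"][170:320,230:405,::-1],None,fx=4,fy=4))
```

```text
[0.52404643 0.0355995  0.20068239] [3.14102172e+00 1.96002830e-03 2.56007310e-02] [-0.15689524 -0.22171807  0.29069849] 0.0005526083754484039
```

View pics/w1.png

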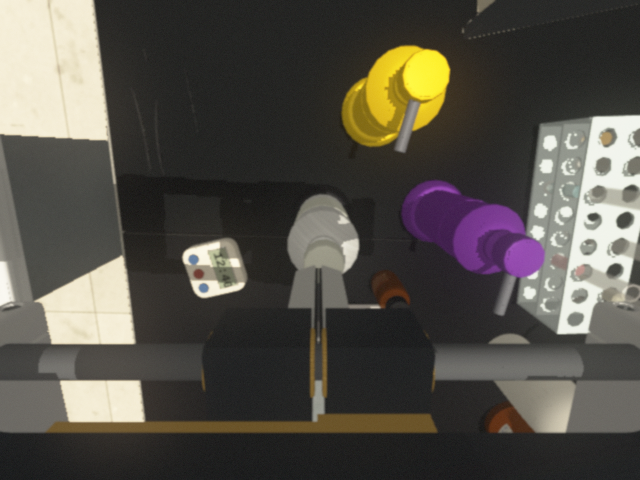

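View pics/s1.png

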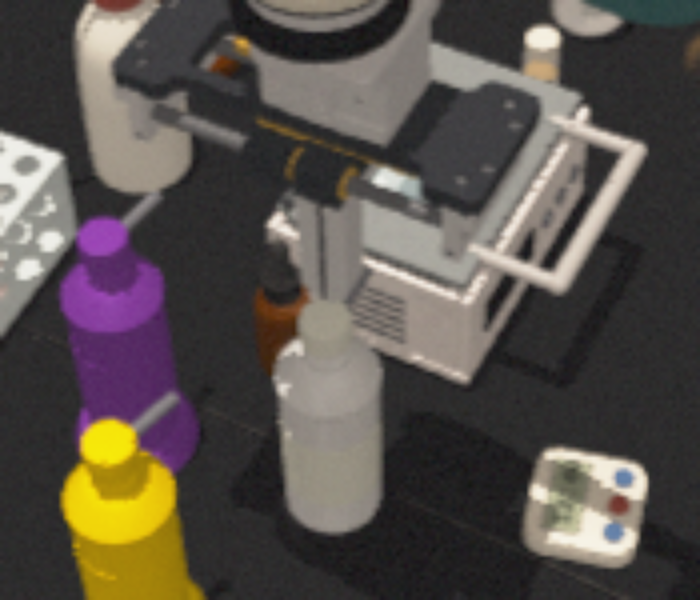

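The cap sits under the tips, centred at wrist (326,255). I'll shift about 1 mm in x and 2 mm in y, then press down gently.

>>> send_rows --rows '[1, 2, -9, 0, 0, 0, 0, 0, 0, -9, 0, 0, 0, 0, 0, 0, -3, 0, 0, 0, 0, 0, 0, -2, 0, 0, 0, 0, 0, 0, -2, 0, 0, 0, 0, 0, 0, -1, 0, 0, 0, 0, 0, 0, 0, 0, 0, 0, 0, 0, 0, 0, 0, 0, 0, 0]'

```text
time: 3.35
tool_pos: [0.5257, 0.0378, 0.1758]
ee_rot: [3.141, -0.0, 0.025]
wrist_force: [-2.6, -1.5, 2.5]
width: 0.0
```

Run:
```python
from h import *
o=get_obs(); print(o["tool_pos"],o["wrist_force"])
```

```text
[0.52569061 0.03784271 0.17583367] [-2.60879406 -1.50173382  2.52741681]
```

>>> send_rows --rows '[0, 0, -1, 0, 0, 0, 0, 0, 0, -1, 0, 0, 0, 0, 0, 0, -1, 0, 0, 0, 0, 0, 0, -1, 0, 0, 0, 0, 0, 0, -1, 0, 0, 0, 0, 0, 0, 0, 0, 0, 0, 0, 0, 0, 0, 0, 0, 0, 0, 0, 0, 0, 0, 0, 0, 0]'

```text
time: 4.35
tool_pos: [0.5259, 0.0379, 0.174]
ee_rot: [3.141, -0.003, 0.025]
wrist_force: [-6.7, -1.2, 15.4]
width: 0.0005
```

Run:
```python
from h import *
o=get_obs(); print(o["tool_pos"],o["wrist_force"])
s=snapshot("scene"); cv2.imwrite("pics/s2.png",cv2.resize(s["color"][220:270,280:345,::-1],None,fx=10,fy=10,interpolation=cv2.INTER_CUBIC))
```

```text
[0.52587851 0.03790767 0.1740377 ] [-6.7184873  -1.1982724  15.39111723]
```

View pics/s2.png

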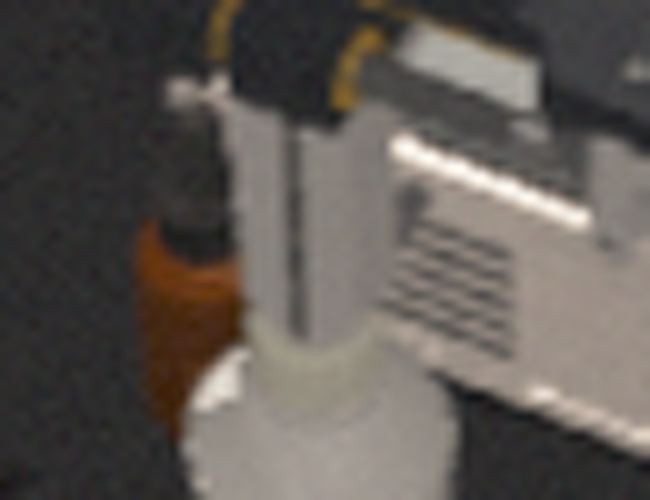

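Force is 15.4 N at z = 0.174, well above the 4.8 N spring force, so the cap has hit its stop. Next I lift straight up, check the cap springs back, and move to the bar.

>>> send_rows --rows '[0, 0, 8, 0, 0, 0, 0, 0, 0, 15, 0, 0, 0, 0, 0, 0, 20, 0, 0, 0, 0.2, -10, -30, 0, 0, 0, 0, 0.4, -14, -42, 0, 0, 0, 0, 0.4, -14, -42, 0, 0, 0, 0, 0.4, -14, -42, 0, 0, 0, 0, 0.4, -12, -40, -5, 0, 0, 0, 0.4]'

```text
time: 5.4
tool_pos: [0.462, -0.1593, 0.2088]
ee_rot: [3.141, -0.002, 0.026]
wrist_force: [1.0, 0.2, -0.7]
width: 0.0377
```

Run:
```python
from h import *
o=get_obs(); print(o["tool_pos"],o["ee_rot"],o["wrist_force"],o["width"])
s=snapshot("wrist"); cv2.imwrite("pics/w3.png",s["color"][:,:,::-1])
s=snapshot("scene"); cv2.imwrite("pics/s3.png",cv2.resize(s["color"][170:320,230:405,::-1],None,fx=4,fy=4,interpolation=cv2.INTER_CUBIC))
```

```text
[ 0.46202796 -0.1592822   0.20884804] [ 3.14146527e+00 -2.26922890e-03  2.56301352e-02] [ 1.00018669  0.22787194 -0.66768984] 0.037742985971587005
```

View pics/w3.png

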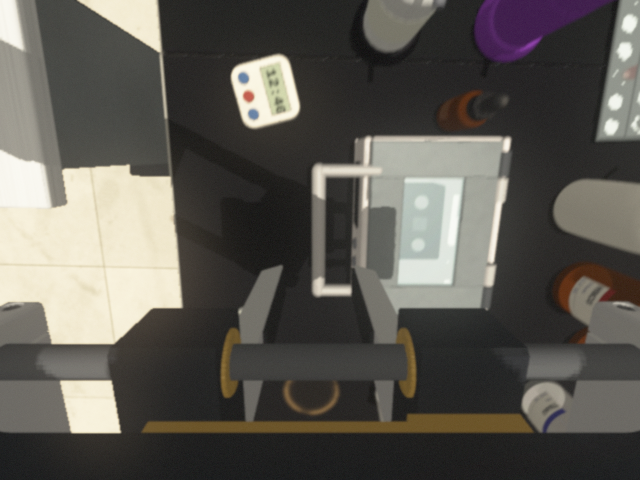

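View pics/s3.png

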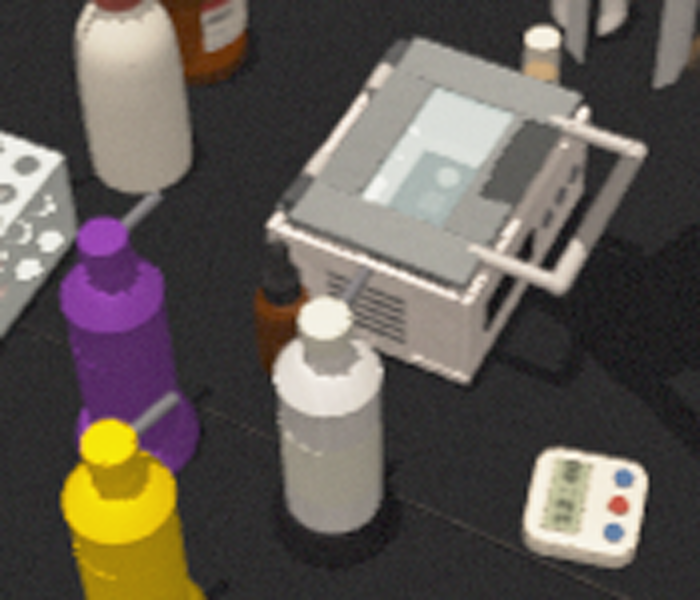

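The cap is back up (scene crop 326,318, as before). The bar at wrist (320,165–290) is centred between the fingers, so I descend over it.

>>> send_rows --rows '[-0.5, 0.5, -24, 0, 0, 0, 0.4, 0, 0.5, -24, 0, 0, 0, 0.4, 0, 0, -24, 0, 0, 0, 0.4, 0, 0, -20, 0, 0, 0, 0.4, 0, 0, -18, 0, 0, 0, 0.4, 0, 0, -14, 0, 0, 0, 0.4, 0, 0, -13, 0, 0, 0, 0.4, 0, 0, 0, 0, 0, 0, 0.4]'

```text
time: 6.5
tool_pos: [0.4606, -0.1566, 0.0704]
ee_rot: [-3.141, 0.002, 0.025]
wrist_force: [0.0, 0.2, -0.1]
width: 0.0376
```

Run:
```python
from h import *
o=get_obs(); print(o["tool_pos"],o["ee_rot"],o["wrist_force"],o["width"])
s=snapshot("wrist"); cv2.imwrite("pics/w4.png",s["color"][:,:,::-1])
s=snapshot("scene"); cv2.imwrite("pics/s4.png",cv2.resize(s["color"][150:300,280:455,::-1],None,fx=4,fy=4,interpolation=cv2.INTER_CUBIC))
```

```text
[ 0.46059701 -0.15663214  0.07036584] [-3.14051814e+00  1.75825652e-03  2.53770526e-02] [ 0.03622654  0.22814105 -0.07811216] 0.03763898705065315
```

View pics/w4.png

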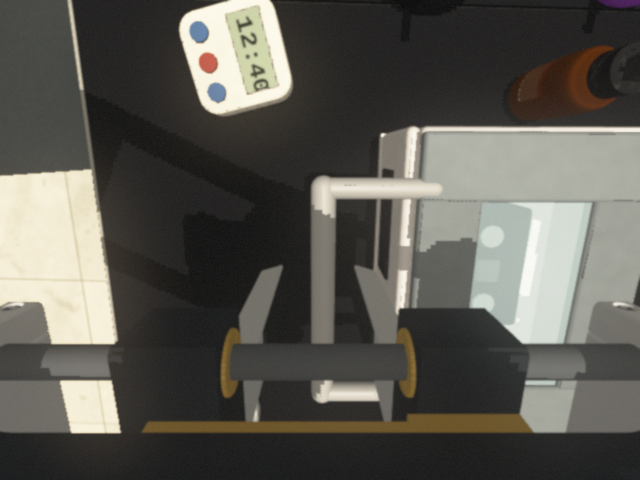

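View pics/s4.png

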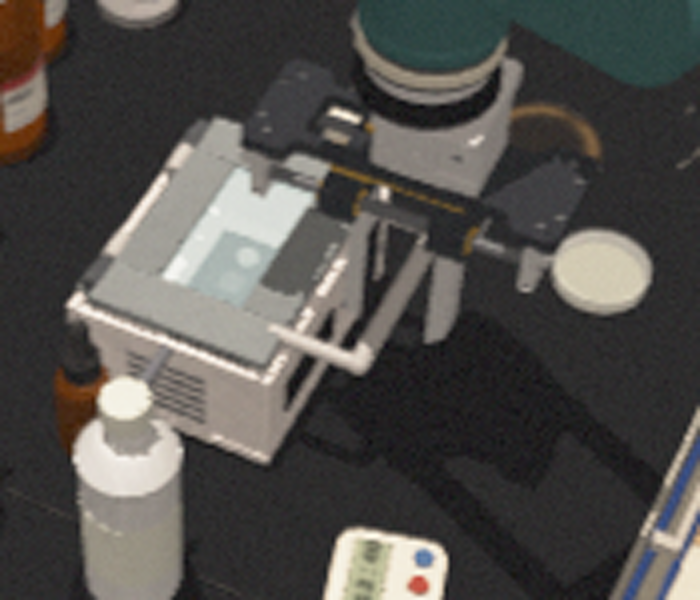

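The bar is between the fingers at wrist (323,180–390), and the back finger is in the gap, clear of the housing. I close on the bar.

>>> send_rows --rows '[1, 0, 0, 0, 0, 0, 0, 0, 0, 0, 0, 0, 0, 0, 0, 0, 0, 0, 0, 0, 0, 0, 0, 0, 0, 0, 0, 0, 0, 0, 0, 0, 0, 0, 0, 0, 0, 0, 0, 0, 0, 0, 0, 0, 0, 0, 0, 0, 0, 0, 0, 0, 0, 0, 0, 0]'

```text
time: 7.6
tool_pos: [0.4629, -0.1571, 0.0719]
ee_rot: [3.141, -0.002, 0.025]
wrist_force: [4.6, -0.1, -0.0]
width: 0.0114
```

Run:
```python
from h import *
o=get_obs(); print(o["tool_pos"],o["ee_rot"],o["wrist_force"],o["width"])
# arc, relative to start bar; yaw .026
r=160
th=np.radians(np.linspace(0,90,25))
x=r*(1-np.cos(th)); z=r*np.sin(th)
P=np.c_[x*np.cos(.026),x*np.sin(.026),z]
print(np.round(np.diff(P,axis=0),1))
```

```text
[ 0.46287573 -0.15713225  0.07188066] [ 3.14122536e+00 -1.74330092e-03  2.54174081e-02] [ 4.62033803 -0.13399241 -0.02036181] 0.011447051845917941
[[ 0.3  0.  10.5]
 [ 1.   0.  10.4]
 [ 1.7  0.  10.3]
 [ 2.4  0.1 10.2]
 [ 3.   0.1 10. ]
 [ 3.7  0.1  9.8]
 [ 4.3  0.1  9.5]
 [ 4.9  0.1  9.2]
 [ 5.5  0.1  8.9]
 [ 6.1  0.2  8.5]
 [ 6.6  0.2  8.1]
 [ 7.2  0.2  7.6]
 [ 7.6  0.2  7.2]
 [ 8.1  0.2  6.6]
 [ 8.5  0.2  6.1]
 [ 8.9  0.2  5.5]
 [ 9.2  0.2  4.9]
 [ 9.5  0.2  4.3]
 [ 9.8  0.3  3.7]
 [10.   0.3  3. ]
 [10.2  0.3  2.4]
 [10.3  0.3  1.7]
 [10.4  0.3  1. ]
 [10.5  0.3  0.3]]
```

Gripped at 11.4 mm on the 12 mm bar. Now I swing it slowly along the arc, 30° per call.

>>> send_rows --rows '[1, 0, 10.5, 0, 0, 0, 0, 1, 0, 10.4, 0, 0, 0, 0, 1.7, 0, 10.3, 0, 0, 0, 0, 2.4, 0.1, 10.2, 0, 0, 0, 0, 3, 0.1, 10, 0, 0, 0, 0, 3.7, 0.1, 9.8, 0, 0, 0, 0, 4.3, 0.1, 9.5, 0, 0, 0, 0, 4.9, 0.1, 9.2, 0, 0, 0, 0]'

```text
time: 8.6
tool_pos: [0.4836, -0.1567, 0.1501]
ee_rot: [-3.141, 0.003, 0.025]
wrist_force: [5.1, -1.9, -7.2]
width: 0.0109
```

Run:
```python
from h import *
o=get_obs(); print(o["tool_pos"],o["ee_rot"],o["wrist_force"],o["wrist_torque"],o["width"])
s=snapshot("scene"); cv2.imwrite("pics/s5.png",cv2.resize(s["color"][130:280,280:455,::-1],None,fx=4,fy=4,interpolation=cv2.INTER_CUBIC))
```

```text
[ 0.48359224 -0.15666481  0.15014864] [-3.14133804e+00  2.65628664e-03  2.50951809e-02] [ 5.08524963 -1.92174457 -7.24603674] [-0.39015629 -0.61242296 -0.03825859] 0.010929113342523163
```

View pics/s5.png

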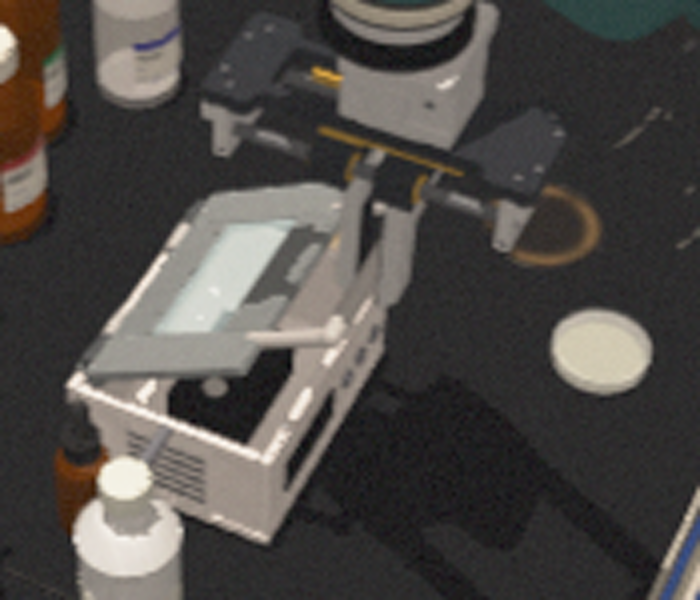

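The flap is at about 30° with the grip holding. I continue.

>>> send_rows --rows '[5.5, 0.1, 8.9, 0, 0, 0, 0, 6.1, 0.2, 8.5, 0, 0, 0, 0, 6.6, 0.2, 8.1, 0, 0, 0, 0, 7.2, 0.2, 7.6, 0, 0, 0, 0, 7.6, 0.2, 7.2, 0, 0, 0, 0, 8.1, 0.2, 6.6, 0, 0, 0, 0, 8.5, 0.2, 6.1, 0, 0, 0, 0, 8.9, 0.2, 5.5, 0, 0, 0, 0]'

```text
time: 9.65
tool_pos: [0.5422, -0.1554, 0.2124]
ee_rot: [3.14, 0.001, 0.025]
wrist_force: [-5.8, -1.8, 4.0]
width: 0.0109
```

Run:
```python
from h import *
o=get_obs(); print(o["tool_pos"],o["ee_rot"],o["wrist_force"],o["wrist_torque"],o["width"])
s=snapshot("scene"); cv2.imwrite("pics/s6.png",cv2.resize(s["color"][110:260,280:455,::-1],None,fx=4,fy=4,interpolation=cv2.INTER_CUBIC))
```

```text
[ 0.5421828  -0.15537803  0.21235904] [3.14028887e+00 8.10692571e-04 2.47719983e-02] [-5.79257059 -1.8039124   4.04253886] [-0.45802302  1.12702723 -0.01301384] 0.010888385946043671
```

View pics/s6.png

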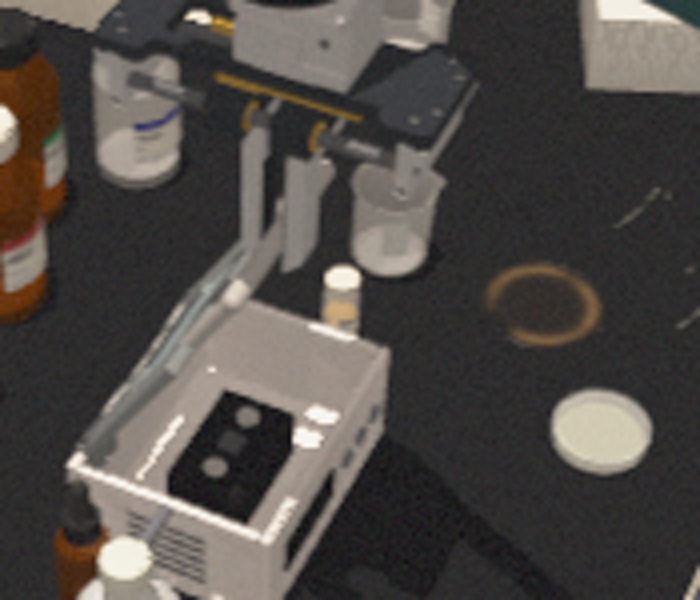

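About 60°, forces are low, and the fitted hinge x is about 0.622–0.623. I go on to about 86°, then check the geometry before the last bit.

>>> send_rows --rows '[9.2, 0.2, 5, 0, 0, 0, 0, 9.5, 0.2, 4.3, 0, 0, 0, 0, 9.8, 0.3, 3.7, 0, 0, 0, 0, 10, 0.3, 3, 0, 0, 0, 0, 10.2, 0.3, 2.4, 0, 0, 0, 0, 10, 0.3, 1.6, 0, 0, 0, 0, 9, 0.3, 0.8, 0, 0, 0, 0, 0, 0, 0, 0, 0, 0, 0]'

```text
time: 10.7
tool_pos: [0.6124, -0.1538, 0.2313]
ee_rot: [3.14, -0.004, 0.025]
wrist_force: [0.1, -4.7, 4.5]
width: 0.0109
```

Run:
```python
from h import *
o=get_obs(); print(o["tool_pos"],o["ee_rot"],o["wrist_force"],o["wrist_torque"],o["width"])
for n,(r0,c0) in dict(scene=(100,280),top=(180,290)).items():
    s=snapshot(n); cv2.imwrite(f"pics/{n}7.png",cv2.resize(s["color"][r0:r0+150,c0:c0+175,::-1],None,fx=4,fy=4,interpolation=cv2.INTER_CUBIC))
s=snapshot("wrist"); cv2.imwrite("pics/w7.png",s["color"][:,:,::-1])
```

```text
[ 0.61235625 -0.1538019   0.23128977] [ 3.13996281 -0.00358737  0.02526643] [ 0.089412   -4.73047462  4.5229812 ] [-0.93943745  0.06477629 -0.06846156] 0.010918681619851978
```

View pics/scene7.png

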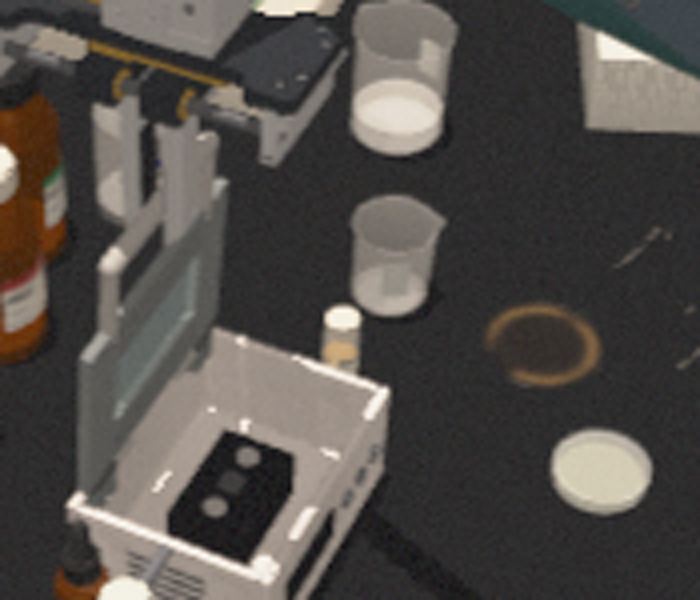

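View pics/top7.png

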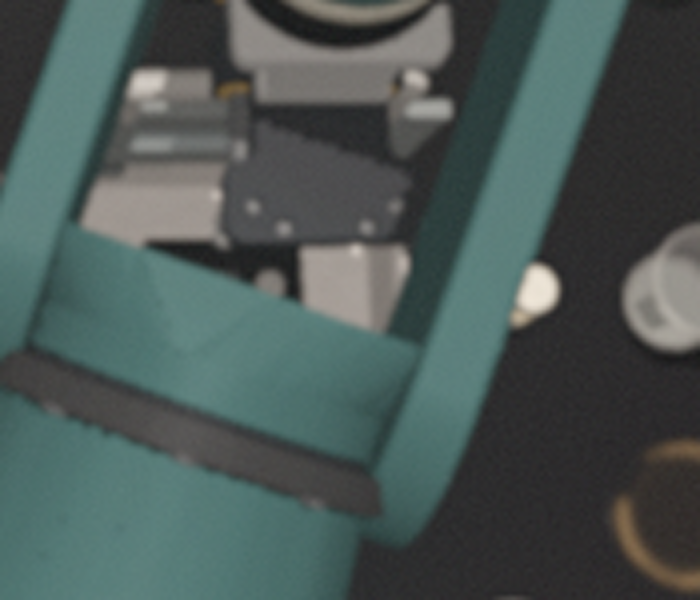

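View pics/w7.png

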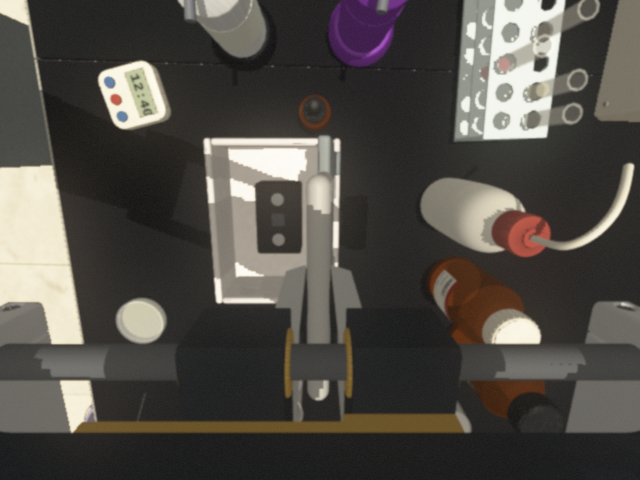

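Run:
```python
from h import *
from scipy.spatial.transform import Rotation as Ro
o=get_obs(); s=snapshot("wrist")
Rw=Ro.from_euler("xyz",o["ee_rot"]).as_matrix(); T=np.array(s["T_tool_cam"]); K=np.array(s["intrinsics"])
M=np.eye(4);M[:3,:3]=Rw;M[:3,3]=o["tool_pos"]; W=M@T
def atz(uv,z):
    d=W[:3,:3]@np.linalg.inv(K)@np.array([*uv,1]); return W[:3,3]+d*(z-W[2,3])/d[2]
for n,uv,z in [("bar",(319,180),.250),("frame top corner",(324,140),.205),("back edge",(340,145),.082),("front edge",(206,143),.082)]: print(n,atz(uv,z).round(4))
th=.0255
for hx in(.6215,.6228):
  print(hx,np.degrees(np.arccos((hx-o["tool_pos"][0])/.16)))
cv2.imwrite("pics/w8.png",cv2.resize(s["color"][110:260,190:380,::-1],None,fx=4,fy=4,interpolation=cv2.INTER_CUBIC))
```

```text
bar [ 0.6093 -0.0937  0.25  ]
frame top corner [ 0.612  -0.0738  0.205 ]
back edge [ 0.6296 -0.0738  0.082 ]
front edge [ 0.5027 -0.0752  0.082 ]
0.6215 86.43992378390685
0.6228 85.97337214514918
```

View pics/w8.png

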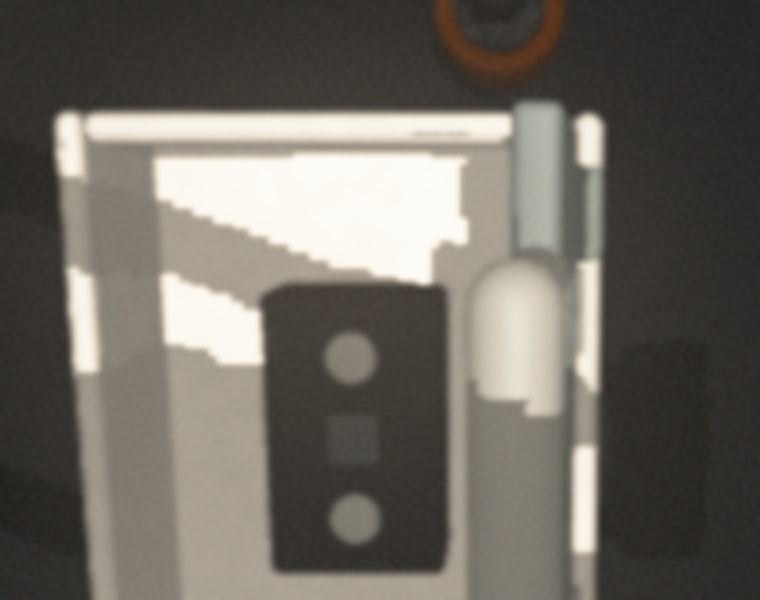

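Flap angle is about 86°. The estimates from the closed bar, front edge and back edge all put the hinge at x ≈ 0.623 ± 0.0015, so I move the last 10 mm gently.

>>> send_rows --rows '[3, 0, 0.4, 0, 0, 0, 0, 3, 0, 0.4, 0, 0, 0, 0, 2.5, 0, 0.3, 0, 0, 0, 0, 1.4, 0, 0, 0, 0, 0, 0, 0.5, -0.5, 0, 0, 0, 0, 0, 0, 0, 0, 0, 0, 0, 0, 0, 0, 0, 0, 0, 0, 0, 0, 0, 0, 0, 0, 0, 0]'

```text
time: 11.9
tool_pos: [0.6207, -0.1536, 0.2315]
ee_rot: [-3.141, 0.0, 0.025]
wrist_force: [-1.4, -4.4, 2.8]
width: 0.0108
```

Run:
```python
from h import *
o=get_obs(); print(o["tool_pos"],o["ee_rot"],o["wrist_force"],o["qvel"],o["width"])
s=snapshot("wrist"); cv2.imwrite("pics/w9.png",cv2.resize(s["color"][110:260,190:380,::-1],None,fx=4,fy=4,interpolation=cv2.INTER_CUBIC))
s=snapshot("scene"); c=cam(s); im=cv2.resize(s["color"][100:250,270:445,::-1],None,fx=4,fy=4,interpolation=cv2.INTER_CUBIC)
# overlay predicted flap for 90 deg with hinge .6228: side arms inner edges
def pr(p):
    u=c[0]@(c[1]@p+c[2]); u=u[:2]/u[2]; return tuple(int(round(v)) for v in ((u-[270,100]+.5)*4))
yw=.0255; H=np.array([.6228,-.1535,.09]); Y=np.array([-np.sin(yw),np.cos(yw),0]); X=np.array([np.cos(yw),np.sin(yw),0]); Z=np.array([0,0,1.])
for a,col in((84,(0,0,255)),(90,(0,255,0)),(96,(255,0,0))):
    d=np.sin(np.radians(a))*Z-np.cos(np.radians(a))*X
    cv2.line(im,pr(H+.056*Y+.11*d),pr(H+.056*Y+.16*d),col,1)
    cv2.line(im,pr(H+.084*Y),pr(H+.084*Y+.115*d),col,1)
cv2.imwrite("pics/s9.png",im)
```

```text
[ 0.6207167  -0.15359261  0.23152501] [-3.14146771e+00  3.04906578e-04  2.53386972e-02] [-1.38160857 -4.43044165  2.78029214] [ 0.00042313 -0.00238283  0.00242561 -0.0019682  -0.00111297 -0.0024276 ] 0.010782616221879237
```

View pics/w9.png

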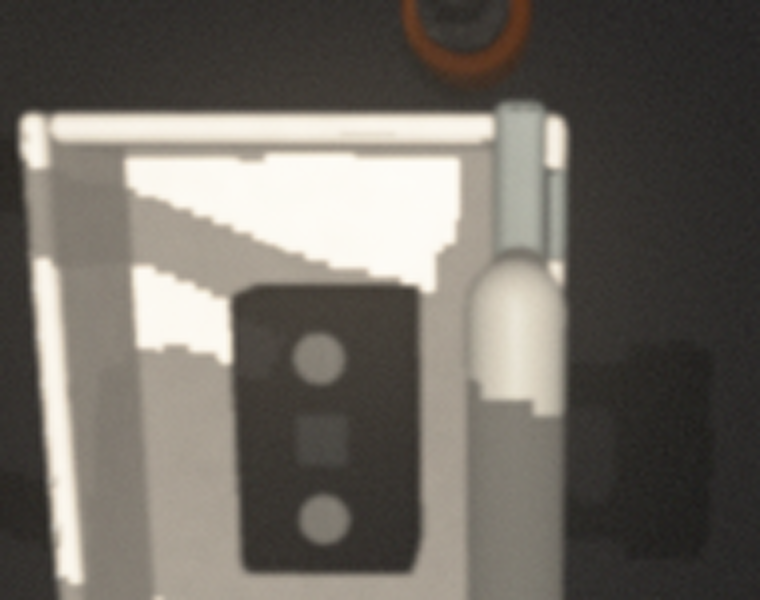

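View pics/s9.png

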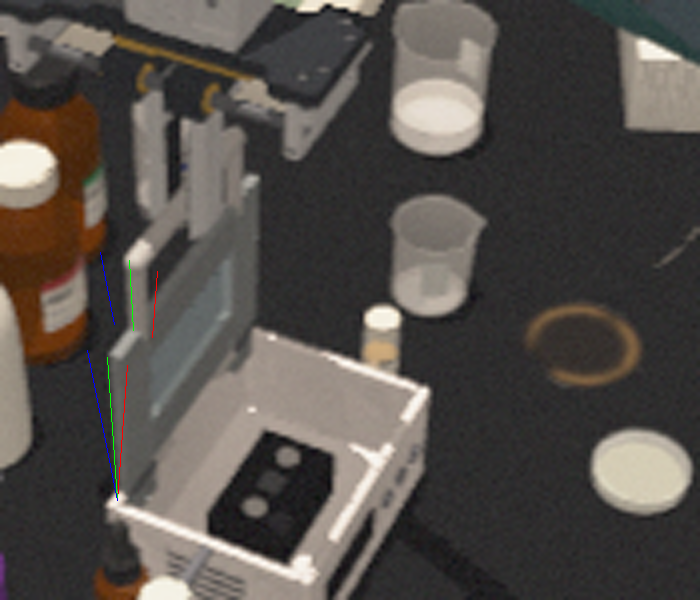

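The overlay and the wrist view agree the flap is just short of upright, at about 89.2°. I trim by +2 mm.

>>> send_rows --rows '[1, 0, 0, 0, 0, 0, 0, 0.6, -0.5, 0, 0, 0, 0, 0, 0.4, -0.5, 0, 0, 0, 0, 0, 0, 0, 0, 0, 0, 0, 0, 0, 0, 0, 0, 0, 0, 0, 0, 0, 0, 0, 0, 0, 0, 0, 0, 0, 0, 0, 0, 0, 0, 0, 0, 0, 0, 0, 0]'

```text
time: 13.0
tool_pos: [0.6227, -0.1537, 0.2316]
ee_rot: [-3.14, 0.0, 0.026]
wrist_force: [-2.6, 3.2, 1.8]
width: 0.0112
```

Run:
```python
from h import *
o=get_obs(); print(o["tool_pos"],o["ee_rot"],o["wrist_force"],o["qvel"],o["width"])
s=snapshot("wrist"); cv2.imwrite("pics/w10.png",cv2.resize(s["color"][110:260,190:380,::-1],None,fx=4,fy=4,interpolation=cv2.INTER_CUBIC))
s=snapshot("scene"); cv2.imwrite("pics/s10.png",s["color"][:,:,::-1])
o=get_obs(); print(o["tool_pos"],o["wrist_force"])
```

```text
[ 0.62274214 -0.15370098  0.23155967] [-3.13997257e+00  3.47277072e-04  2.62096893e-02] [-2.60568747  3.19960628  1.75269822] [-6.25021346e-05  1.30693794e-03 -1.38067991e-03 -6.34219951e-04
 -4.95084884e-04 -1.36287292e-04] 0.011245417678042081
[ 0.62272602 -0.15372883  0.23156747] [-1.16268966  3.35987262  2.22349843]
```

View pics/w10.png

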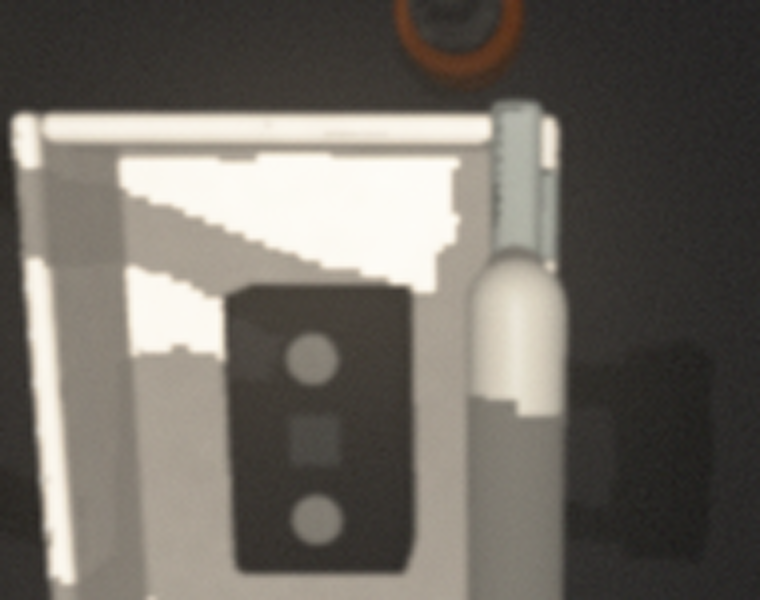

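View pics/s10.png

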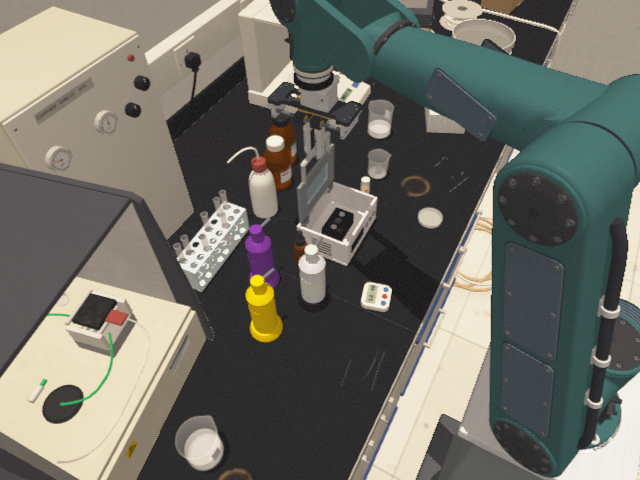

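The frame (wrist crop x 516) now lines up with the bar (518), which means upright within about half a degree. The arm is still and the bystanders haven't moved, so I hand in.

```bash
python3 -c "
from bench import *
print(close_job())"
```

```text
the job is handed in; nothing more can be done
None
```

The job is handed in after about 13 s of the 45 s allowed. The photometer's window is blown clean, and the flap is held upright by its pull bar.

- **Duster cap:** I pressed the white can's cap until it hit its stop. The force read 15 N at z = 0.174, against 4.8 N for the spring alone. A picture taken afterwards showed the cap back up.
- **Flap:** I gripped the bar from above and swung the flap up slowly with the tool pointing down. It is still held there, with the fingers reading 11.2 mm on the 12 mm bar.
- **Upright check:** The final bar position is x = 0.6227, and I put the hinge at x = 0.623 ± 0.0015. The last wrist view agrees, so the flap is within about 0.5° of upright.
- **Before hand-in:** The arm was motionless and the force on the wrist was a few newtons. In the last scene picture the glassware, timer and other things were where they started.

The hinge position estimates disagreed by about 3 mm, roughly 1°. I used the middle value, and no check failed.

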